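# Lock the bayonet battery cover of the chess clock

### The job

The chess clock lies on its face with a fresh coin cell already on the spring in its battery well. Fit the red battery cover: bring its two lugs down into the two slots of the collar, feeling for them as you lower it, press it in gently against the spring and turn it clockwise about a quarter turn, until it springs up into its locked detent, and let go of it. Feel your way and do not force it (the lugs break at 30 N), and leave the other things on the desk where they are.

Things in the scene. Friction and masses are not known exactly. Their poses are not given: they have to be found in the camera images.
- well (a point): Nominal centre of the collar's rim, 55 mm above the clock's underside, axes as the clock's. The collar is screwed in until tight, so on each clock its true rim lies up to 1 mm above or below this point and its slots are turned up to 14 degrees either way from the clock's x axis (sideways it is true). It does not turn or move in use.
- clock: Chess clock, grey plastic case lying on its face, back up; it does not move. 125 (x) x 210 (y) x 50 mm high; origin under its centre, z up. A round dark metal collar, 52 mm outside diameter, bore 32.4 mm, stands up out of its back for the battery cover. Two open slots, 11 mm wide, 43 mm across the pair, lie opposite each other near the clock's x axis, a white dot on the rim by each.
- well_floor (a point): Point 8 mm below point well: the face of the coin cell lying on its spring in the well. It can be pushed down 12 mm, pushing back with 4 N at first and 0.7 N more per mm. Under the rim is a 6 mm thick ledge; a notch 3 mm deep in its underside (red dot on the rim) holds a lug whose middle is 79 to 88 degrees clockwise, seen from above, from its slot; beyond it, and anticlockwise of each slot, is solid metal.
- cover: Loose red battery cover, 20 to 42 g, standing on its shank; origin at the centre of the shank's lower end, z up. Shank 30 mm diameter, foot tapered to 24 mm; flange 48 mm diameter from 16.5 to 21 mm above the origin; on it a finger bar 44 mm long (x) x 12 mm thick (y), from 21 to 45 mm, white marks on top: take it across the 12 mm. It fits either way round.
- lug (a point): Middle of one of the cover's two lugs, at +x and -x of its origin, 17 mm out and 7 mm up. Each is 8 mm wide, 4 mm high (5 to 9 mm above the origin) and reaches 20 mm from the axis. More than 30 N between cover and clock, all contacts (spring, ledge, sides) added up, breaks them.
- bar (a point): Middle of the finger bar, 33 mm above the cover's origin. Origin's height relative to the TRUE rim: lugs on top of the rim -5 mm (shank already in the bore); lugs in the slots, resting on the cell, -8; lugs just under the ledge, free to turn, -15 (9 N of spring); flange hard on the rim -16.5 (10 N, then rigid); locked, sprung up into the notches, -12 (held up by 7 N).
- bishop: Cream porcelain chess bishop, 35 mm base diameter, 87 mm tall, standing; origin under its base. Bystander.
- clip: Steel bulldog clip standing on its 12 x 52 mm jaw, 47 mm tall, handles splayed up to 45 mm apart; origin underneath. Bystander.
- ashtray: Clear glass ashtray, 110 mm across, 30 mm high; origin underneath. Bystander.
- piece_box: Dark wooden box for chess pieces with a sliding lid, 115 x 170 x 66 mm; origin underneath. Bystander.
- tin: Round brass tin, 70 mm diameter, 26 mm high; origin underneath. Bystander.
- scorebook: Green score book with a pencil on it, 148 x 105 mm, 16 mm high; fixed; origin underneath. Bystander.
- pegboard: Black plastic travel chess board, 170 x 170 x 18 mm, with small peg men up to 44 mm above the desk; fixed; origin underneath. Bystander.
Things that resemble listed ones, but are neither listed nor needed, are in the scene too. Of the things that look like the cover, the middle-sized one is meant.

How it is judged:
On the way:
1. the cover is pressed in with its lugs still in line with the slots, down to the level under the ledge (z of cover in the frame of well below -0.013 m and angle between the x axis of cover and the x axis of clock, either way round below 0.55 rad and horizontal distance between cover and well below 0.004 m).
At the end, for the whole second after the job is handed in: The cover is locked in the collar: turned from the slots (over 60 degrees from the clock's x axis) and sprung up (origin 9.5 to 13.35 mm below the nominal rim point: not lying on top, not still under the ledge), within 3 mm of the well axis, tilted under 4 degrees, still, and let go (angle between the x axis of cover and the x axis of clock, either way round above 1.05 rad and z of cover in the frame of well between -0.01335 and -0.0095 m and horizontal distance between cover and well below 0.003 m and angle between cover's own z axis and vertical below 0.07 rad and linear speed of cover below 0.01 m/s and contact force between cover and the fingers below 0.05 N); the robot touches nothing.
It fails at once if cover forced: more than 30 N between the cover and the clock (contact force between cover and clock above 30 N).
It fails at once if the porcelain bishop knocked: moved 15 mm or tipped (distance of bishop from where it was at the start of the episode above 0.015 m or angle between bishop's own z axis and vertical above 0.3 rad).
It fails at once if another thing on the desk moved by more than 15 mm (distance of any of clip, ashtray, piece_box, tin from where it was at the start of the episode above 0.015 m).
It also fails if it takes over 72 s, if anything falls off the work surface, if the arm or the gripper's body presses on something with over 40 N, if the wrist force passes 120 N, or if a joint passes its speed limit or range.

### The arm

A 7-joint arm with a two-finger parallel gripper is mounted at the origin on the work surface. World frame = base frame: x ahead of the robot, y to its left, z up, the work surface at z = 0. Lengths are in m, angles in rad, forces in N, time in s.
With the tool pointing down it reaches from about 0.35 to 0.9 m from the base axis. Payload 7.2 kg.
Tool frame: the origin (TCP) lies at the very end of the fingers, on their centre line; the grasp point (between the pads) lies 19 mm behind it (tcp_to_grasp is the distance from the TCP to the grasp point, in m); z points along the fingers, x is the direction in which the jaws open and shut, and the axes are right-handed (so a half turn about z gives the same grasp; the last joint's range is limited). The gripper opens to 88 mm and grips with 3 to 60 N. Pads are 20 mm wide; open, the fingers measure 115 mm over their backs; the gripper's body (75 mm by 178 mm) begins 61 mm behind the grasp point.
Start: joints at [1.067, 0.411, -0.013, 1.596, 0.006, 1.134, -0.082], TCP at [0.264, -0.567, 0.2] pointing down, gripper open.
Joint ranges: [-2.95, 2.95], [-0.29, 1.99], [-1.47, 1.44], [0.14, 2.54], [-1.03, 4.17], [0.13, 1.85], [-2.86, 2.86]. Speed limits (rad/s): [2.39, 2.39, 3.01, 3.01, 3.14, 3.14, 3.14].

### API

Orientations are given as a rotation vector (axis times angle).
In Python, from cell import observe, camera, get_calibration, finish_job, tcp_to_grasp gives the robot as it stands.
- The arm moves only by the tool apply_moves, never from a script. Its argument "rows" is a list of rows, each an object of numbers: "gripper": the gripper command: -1 is fully open, 1 is shut, values between are in proportion; "dx", "dy", "dz": the shift along the tool's x, y, z in mm; "spin": the turn about the tool's z in degrees. In form: [{"gripper": .., "dx": .., "dy": .., "dz": .., "spin": ..}, ...]. A call has 1 to 10 rows; each row shifts and turns the commanded pose from where the row before left it, along the tool's axes as they then stand; what a row does not reach is not made up. A row lasts 1/8 s, in which the tool goes at most 62.5 mm and 10.7 degrees, less where a joint would pass 70% of its speed; a pose out of reach is approached as far as the arm can. A call is refused whole if a number of a shift passes 62.5 or a number of a turn 10.7, either way. A call with a gripper value outside its range is refused whole. The fingers move at their own pace and stop on an object; "squeeze" is the grip in N (left out, the last holds). Time passes only in rows, so rows that do not move let the fingers close. It gives the time, the measured TCP pose, the force and the opening at its end, in the units of the state.
- observe(): the state, without advancing time (a new reading comes with each control period).
- camera(name): name is "side" or "top"; returns the picture (384x512x3 uint8, red, green, blue); there is no depth.
- get_calibration(name): a dict with "K" (3x3 intrinsics, pixels), "origin" and "orientation" of the camera in the world. Camera axes: x right, y down, z forward; pixel columns grow to the right and rows downward; lengths in m; the calibration is good to about 2 mm. A picture is of the moment at which its call begins. get_calibration takes no time and is no camera call.
- finish_job(): hands the job in, once; it reports no verdict.
The state is a dict: "t": time; "q": joint angles; "joint_vel": joint speeds; "tau": joint torques, N m; "tcp_pos": TCP position; "tool_rot": TCP orientation; "ft_force": force on the tool from outside, world axes, zero at the start; "ft_torque": the same for the moment, N m; "opening": opening from 0.0 (shut) to 1.0 (fully open).
Only numpy, scipy, OpenCV 4.12 (cv2) and the standard library are available. Lean on these libraries where they do the work, as an engineer would, in place of code of your own. Each camera call takes 0.05 s, during which the arm holds its last target.

## Working session

There is one attempt and no reset: what is moved stays moved. The work goes in short steps, Python scripts to look and compute and a tool call to move; the robot and the scene stay as the last step left them, time stands still between calls to the robot, and variables do not carry over. Pictures are saved under pics/ and viewed, and the job is handed in when it is done.

Besides the shell and the picture viewer there is one more tool, called after ">>>" as a command line: name --argument value ..., lists and objects as JSON in quotes. apply_moves: Moves the arm, as the interface text tells. Its arguments: {"type":"object","properties":{"rows":{"type":"array"},"squeeze":{"type":"number"}},"required":["rows"]}

```bash
mkdir -p pics; ls; python3 - <<'E'
from cell import *
import cv2,numpy as np
np.set_printoptions(precision=4,suppress=True)
for n in ("side","top"):
    cv2.imwrite(f"pics/{n}0.png",camera(n)[:,:,::-1]); c=get_calibration(n); print(n,c)
s=observe(); print(s, tcp_to_grasp)
E
```

```text
pics
side {'K': array([[439.8843,   0.    , 248.5397],
       [  0.    , 439.8843, 188.2326],
       [  0.    ,   0.    ,   1.    ]]), 'origin': array([0.053 , 0.8739, 0.7144]), 'orientation': array([-0.629 ,  2.5178, -1.3592])}
top {'K': array([[406.6159,   0.    , 255.4113],
       [  0.    , 406.6159, 187.168 ],
       [  0.    ,   0.    ,   1.    ]]), 'origin': array([ 0.4151, -0.0075,  1.3465]), 'orientation': array([-2.2054,  2.1734, -0.0623])}
{'t': 0.1, 'q': array([ 1.0668,  0.4118, -0.0127,  1.5969,  0.0056,  1.1343, -0.0822]), 'joint_vel': array([ 0.0005, -0.0014, -0.002 , -0.0034,  0.0018, -0.002 , -0.0011]), 'tau': array([  0.0015, -58.9102,   0.6431, -29.171 ,  -0.0538,   0.0146,
         0.0001]), 'tcp_pos': array([ 0.2636, -0.5662,  0.1996]), 'tool_rot': array([-2.6486,  1.6883,  0.002 ]), 'ft_force': array([1.2152, 0.0336, 0.2342]), 'ft_torque': array([ 0.0109,  0.0612, -0.    ]), 'opening': 1.0008638768403} 0.0187
```

View pics/side0.png

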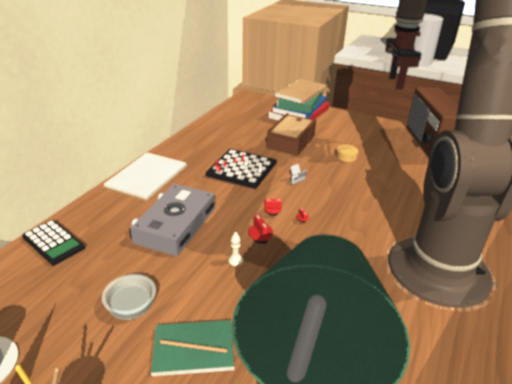

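View pics/top0.png

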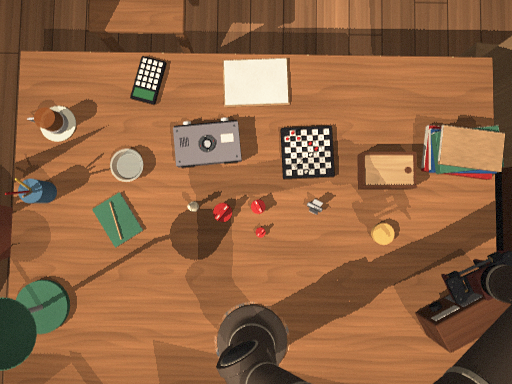

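```bash
python3 - <<'E'
import cv2,numpy as np
s=cv2.imread("pics/side0.png");t=cv2.imread("pics/top0.png")
a=cv2.resize(s[165:265,120:320],(800,400),interpolation=cv2.INTER_CUBIC)
cv2.imwrite("pics/sz.png",a)
b=cv2.resize(t[110:250,165:340],(750,600),interpolation=cv2.INTER_CUBIC)
cv2.imwrite("pics/tz.png",b)
E
```

```text
(no output)
```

View pics/sz.png

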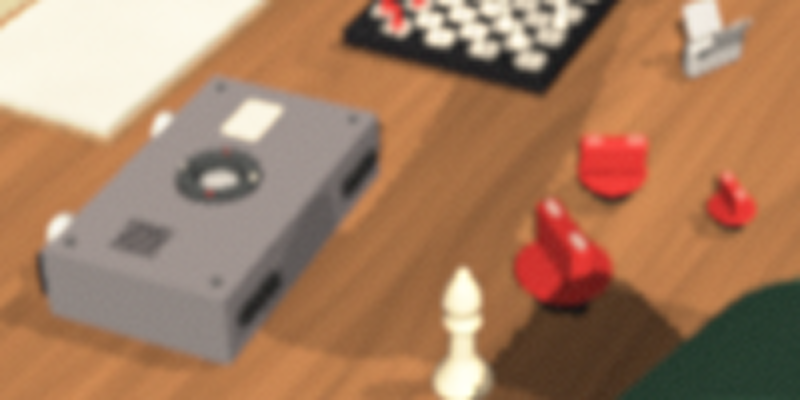

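View pics/tz.png

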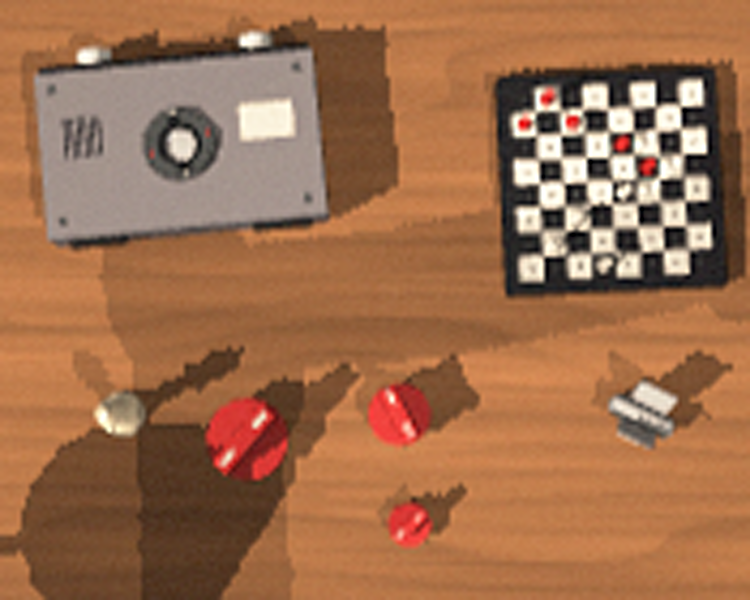

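```bash
cat > h.py <<'E'
import numpy as np,cv2
from scipy.spatial.transform import Rotation as R
from cell import get_calibration
np.set_printoptions(precision=4,suppress=True)
C={n:get_calibration(n) for n in("side","top")}
def ray(n,p):
    c=C[n]; d=R.from_rotvec(c["orientation"]).as_matrix()@np.linalg.inv(c["K"])@np.array([p[0],p[1],1.]); return np.array(c["origin"]),d/np.linalg.norm(d)
def onz(n,p,z):
    o,d=ray(n,p); return o+d*(z-o[2])/d[2]
def tri(ps,pt):
    o1,d1=ray("side",ps);o2,d2=ray("top",pt)
    a,b=np.linalg.lstsq(np.c_[d1,-d2],o2-o1,rcond=None)[0]
    p,q=o1+a*d1,o2+b*d2
    return (p+q)/2,np.linalg.norm(p-q)
def proj(n,P):
    c=C[n]; v=c["K"]@(R.from_rotvec(c["orientation"]).as_matrix().T@(np.asarray(P)-c["origin"])); return v[:2]/v[2]
E
python3 - <<'E'
from h import *
for n in("side","top"):
    im=cv2.imread(f"pics/{n}0.png"); b,g,r=[im[:,:,i].astype(int) for i in range(3)]
    m=((r>140)&(g<90)&(b<90)).astype(np.uint8)
    k,l,st,ce=cv2.connectedComponentsWithStats(m)
    for i in range(1,k):
        if st[i,4]>=10: print(n,st[i],ce[i],onz(n,ce[i],.021))
s=cv2.imread("pics/side0.png");t=cv2.imread("pics/top0.png")
Z=lambda im,x,y,w,h,f:cv2.resize(im[y:y+h,x:x+w],(w*f,h*f),interpolation=cv2.INTER_NEAREST)
cv2.imwrite("pics/z1.png",np.vstack([np.hstack([Z(s,155,195,36,24,11),Z(t,190,130,36,24,11)]),np.hstack([Z(s,256,190,36,28,11),Z(t,240,192,36,28,11)])]))
E
```

```text
side [309 101  21  19 153] [319.9412 110.3203] [ 0.5387 -0.6871  0.021 ]
side [215 160   6  10  28] [217.1429 164.3929] [ 0.6751 -0.1318  0.021 ]
side [264 199  18  15 205] [272.3171 206.4634] [ 0.4306 -0.0123  0.021 ]
side [296 210  13  12  92] [301.8478 216.2065] [ 0.3445 -0.0102  0.021 ]
side [248 215  26  25 317] [258.2587 228.9306] [0.4209 0.092  0.021 ]
top [ 34 107  14  14  67] [ 39.3582 112.9701] [0.7301 0.7152 0.021 ]
top [ 44 112  11  16  85] [ 48.4706 119.5176] [0.7086 0.684  0.021 ]
top [429 125   6   4  15] [431.     126.3333] [ 0.7037 -0.5778  0.021 ]
top [424 142   5  29  67] [426.2985 160.0746] [ 0.5918 -0.5612  0.021 ]
top [444 173  48   7 174] [472.8333 175.4598] [ 0.5434 -0.7125  0.021 ]
top [251 199  14  15 140] [257.5571 206.1429] [ 0.4329 -0.0107  0.021 ]
top [213 202  16  19 147] [219.483  209.5238] [0.4201 0.1131 0.021 ]
top [224 212   8  10  42] [227.3571 216.881 ] [0.3966 0.087  0.021 ]
top [255 227  11  10  72] [260.0139 231.375 ] [ 0.3513 -0.0199  0.021 ]
```

View pics/z1.png

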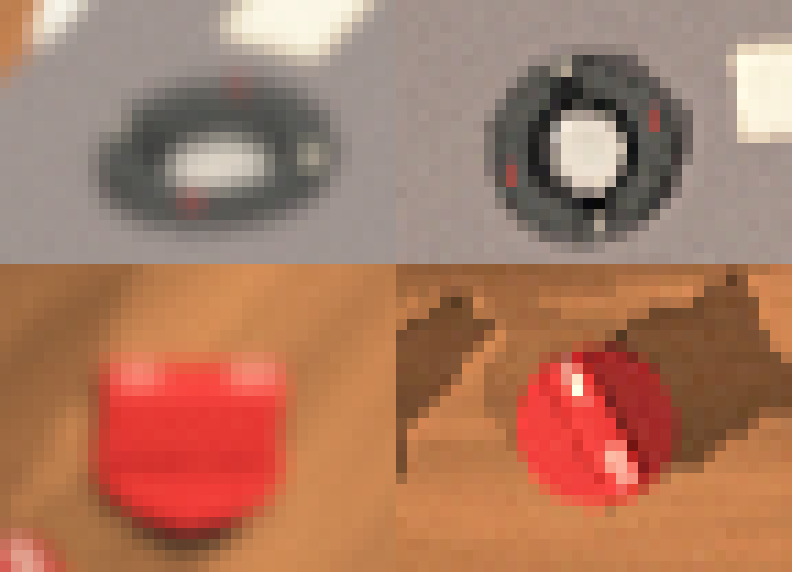

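```bash
python3 - <<'E'
from h import *
I={n:cv2.imread(f"pics/{n}0.png").astype(float) for n in("side","top")}
def cen(n,x,y,r,w):
    im=I[n]; x0,y0=int(round(x)),int(round(y)); ys,xs=np.mgrid[y0-r:y0+r+1,x0-r:x0+r+1]
    p=w(im[ys,xs]); p=np.clip(p-np.percentile(p,40),0,None)
    return np.array([(xs*p).sum(),(ys*p).sum()])/p.sum()
wh=lambda p:p.min(-1)
rd=lambda p:p[...,2]-p[...,1]
T=[cen("top",255.8,202.5,2,wh),cen("top",259.8,209.8,2,wh)]
S=[cen("side",267.8,200.05,2,wh),cen("side",278.7,199.8,2,wh)]
print(T,S)
for st in ((0,1),(1,0)):
    A=tri(S[st[0]],T[0]);B=tri(S[st[1]],T[1]); print(A,B,np.linalg.norm(A[0]-B[0]))
print("marks z=.045",[onz("top",p,.045) for p in T],[onz("side",p,.045) for p in S])
# collar
w=[cen("top",205.05,136.05,1,wh),cen("top",208.04,149.7,1,wh)]
r=[cen("top",213.05,140.4,2,rd),cen("top",199.95,145.5,2,rd)]
rs=[cen("side",176.1,202.5,2,rd),cen("side",172,213,2,rd)]; wsd=cen("side",183.1,208.6,2,wh)
print("w,r",w,r,rs,wsd)
for i in (0,1):
    for j in (0,1): print("red tri",i,j,tri(rs[i],r[j]))
print("white tri",tri(wsd,w[1]),tri(wsd,w[0]))
P=[onz("top",p,.055) for p in w+r]; print(P); print("mid",(P[0]+P[1])/2,(P[2]+P[3])/2)
print("w ang",np.degrees(np.arctan2(*(P[0]-P[1])[[1,0]])),"r ang",np.degrees(np.arctan2(*(P[2]-P[3])[[1,0]])))
# clock body: grey mask
for n in I:
    im=I[n]; mx,mn=im.max(-1),im.min(-1)
    x,y,wd,h=(165,110,85,65) if n=="top" else (120,175,105,85)
    hsv=cv2.cvtColor(im.astype(np.uint8),cv2.COLOR_BGR2HSV)
    m=np.zeros(im.shape[:2],np.uint8); sub=((hsv[...,1]<60)&(hsv[...,2]<190))[y:y+h,x:x+wd]; m[y:y+h,x:x+wd]=sub
    c=max(cv2.findContours(m,0,2)[0],key=cv2.contourArea); rr=cv2.minAreaRect(c); print(n,rr)
    if n=="top":
        q=[onz(n,b,.05) for b in cv2.boxPoints(rr)]; q=np.array(q); print(q,q.mean(0),[np.linalg.norm(q[i]-q[i-1]) for i in range(4)])
    # dark ring
    cx,cy=(207,143) if n=="top" else (174,208)
    g=im.mean(-1); mm=np.zeros_like(m); a=(g<118)[cy-14:cy+15,cx-16:cx+17]; mm[cy-14:cy+15,cx-16:cx+17]=a
    mm=cv2.morphologyEx(mm,cv2.MORPH_CLOSE,np.ones((3,3)))
    c=max(cv2.findContours(mm,0,1)[0],key=cv2.contourArea); e=cv2.fitEllipse(c); print("ring",e,onz(n,e[0],.054)); I[n+"e"]=e if False else None; globals()["e"+n]=e
    if n=="side":break
print()
E
```

```text
[array([255.7073, 202.2867]), array([259.7802, 209.7659])] [array([268.234, 199.334]), array([278.5234, 199.2987])]
(array([ 0.4429, -0.0054,  0.0447]), np.float64(0.004272049970451576)) (array([ 0.4191, -0.0188,  0.0447]), np.float64(0.0045220231465395375)) 0.02733502673091401
(array([ 0.4301, -0.0103,  0.0477]), np.float64(0.031455824803790375)) (array([ 0.4316, -0.0133,  0.0427]), np.float64(0.022809895003944595)) 0.006070672041236016
marks z=.045 [array([ 0.4449, -0.0046,  0.045 ]), array([ 0.4212, -0.0179,  0.045 ])] [array([ 0.4407, -0.0058,  0.045 ]), array([ 0.4168, -0.0192,  0.045 ])]
w,r [array([204.5991, 135.5256]), array([208.0656, 150.2508])] [array([213.2347, 140.0827]), array([199.4791, 145.7148])] [array([176.0978, 201.7956]), array([171.985, 212.66 ])] [183.8758 209.0525]
red tri 0 0 (array([0.6403, 0.1335, 0.0555]), np.float64(0.003454932785028489))
red tri 0 1 (array([0.6139, 0.1711, 0.0883]), np.float64(0.008749281597280532))
red tri 1 0 (array([0.6491, 0.1389, 0.0203]), np.float64(0.0025347649481954806))
red tri 1 1 (array([0.6216, 0.1772, 0.0557]), np.float64(0.0031997076955254987))
white tri (array([0.6066, 0.1491, 0.0543]), np.float64(0.005287864505728314)) (array([0.6336, 0.1505, 0.0512]), np.float64(0.05172732053095452))
[array([0.6562, 0.1625, 0.055 ]), array([0.6088, 0.1503, 0.055 ]), array([0.6419, 0.1345, 0.055 ]), array([0.6231, 0.1782, 0.055 ])]
mid [0.6325 0.1564 0.055 ] [0.6325 0.1563 0.055 ]
w ang 14.38000250472256 r ang -66.68875691050651
side ((172.16212463378906, 217.6279754638672), (53.33071517944336, 86.79150390625), 38.290164947509766)
ring ((174.38380432128906, 208.80419921875), (12.742523193359375, 20.93520736694336), 81.0970230102539) [0.6257 0.1587 0.054 ]
```

>>> apply_moves --rows '[{"gripper":-1,"dx":-43,"dy":-38.6},{"gripper":-1,"dx":-43,"dy":-38.6},{"gripper":-1,"dx":-43,"dy":-38.6},{"gripper":-1,"dx":-43,"dy":-38.6},{"gripper":-1,"dx":-43,"dy":-38.6},{"gripper":-1,"dx":-43,"dy":-38.6},{"gripper":-1,"dx":-43,"dy":-38.6},{"gripper":-1,"dx":-43,"dy":-38.6},{"gripper":-1,"dx":-43,"dy":-38.6},{"gripper":-1,"dx":-43,"dy":-38.6}]'

```text
$.rows[0]: bad value
```

>>> apply_moves --rows '[{"spin":-10.5},{"spin":-10.5},{"spin":-10.5},{"spin":-10.5},{"spin":-10.5},{"spin":-10.5},{"spin":-10.5},{"spin":-10.5},{"spin":-10.5},{"spin":-10.5}]'

```text
$.rows[0]: bad value
```

```bash
cat > st.py <<'E'
from h import *
from cell import observe
def st(goal=None,yaw=None):
    s=observe(); M=R.from_rotvec(s["tool_rot"]).as_matrix(); psi=np.degrees(np.arctan2(M[1,0],M[0,0]))
    print("t %.2f"%s["t"],"tcp",s["tcp_pos"]*1e3,"yaw %.2f"%psi,"zax",M[:,2],"F",s["ft_force"],"T",s["ft_torque"],"op %.4f"%s["opening"],"q",s["q"])
    if goal is not None: print("tool delta mm",M.T@(np.array(goal)-s["tcp_pos"])*1e3)
    if yaw is not None: print("spin needed",-((yaw-psi+180)%360-180))
if __name__=="__main__":
    import sys; a=[float(x) for x in sys.argv[1:]]
    st(a[:3] if len(a)>=3 else None, a[3] if len(a)>3 else None)
E
python3 st.py .431 -.0121 .2 119.4
```

```text
t 0.10 tcp [ 263.5726 -566.1683  199.6061] yaw -65.03 zax [-0.0007  0.0012 -1.    ] F [1.2152 0.0336 0.2342] T [ 0.0109  0.0612 -0.    ] op 1.0009 q [ 1.0668  0.4118 -0.0127  1.5969  0.0056  1.1343 -0.0822]
tool delta mm [-431.6075 -385.6666    0.1754]
spin needed 175.5689847884854
```

>>> apply_moves --rows '[{"gripper":-1,"dx":-43,"dy":-38.6,"dz":0,"spin":0},{"gripper":-1,"dx":-43,"dy":-38.6,"dz":0,"spin":0},{"gripper":-1,"dx":-43,"dy":-38.6,"dz":0,"spin":0},{"gripper":-1,"dx":-43,"dy":-38.6,"dz":0,"spin":0},{"gripper":-1,"dx":-43,"dy":-38.6,"dz":0,"spin":0},{"gripper":-1,"dx":-43,"dy":-38.6,"dz":0,"spin":0},{"gripper":-1,"dx":-43,"dy":-38.6,"dz":0,"spin":0},{"gripper":-1,"dx":-43,"dy":-38.6,"dz":0,"spin":0},{"gripper":-1,"dx":-43,"dy":-38.6,"dz":0,"spin":0},{"gripper":-1,"dx":-43,"dy":-38.6,"dz":0,"spin":0}]'

```text
t: 1.35
tcp_pos: [0.4323, -0.0121, 0.2004]
tool_rot: [2.649, -1.689, 0.001]
ft_force: [0.9, 0.3, -0.0]
opening: 0.999
```

>>> apply_moves --rows '[{"gripper":-1,"dx":0,"dy":0,"dz":0,"spin":-10.5},{"gripper":-1,"dx":0,"dy":0,"dz":0,"spin":-10.5},{"gripper":-1,"dx":0,"dy":0,"dz":0,"spin":-10.5},{"gripper":-1,"dx":0,"dy":0,"dz":0,"spin":-10.5},{"gripper":-1,"dx":0,"dy":0,"dz":0,"spin":-10.5},{"gripper":-1,"dx":0,"dy":0,"dz":0,"spin":-10.5},{"gripper":-1,"dx":0,"dy":0,"dz":0,"spin":-10.5},{"gripper":-1,"dx":0,"dy":0,"dz":0,"spin":-10.5},{"gripper":-1,"dx":0,"dy":0,"dz":0,"spin":-10.5},{"gripper":-1,"dx":0,"dy":0,"dz":0,"spin":-10.5}]'

```text
t: 2.6
tcp_pos: [0.432, -0.0139, 0.2001]
tool_rot: [-2.949, -1.083, 0.001]
ft_force: [-0.1, 0.2, -0.1]
opening: 1.002
```

```bash
python3 st.py .431 -.0121 .2 119.4
```

```text
t 2.60 tcp [431.9502 -13.8623 200.1184] yaw 40.31 zax [-0.0005 -0.     -1.    ] F [-0.1372  0.1868 -0.1266] T [ 0.0205 -0.0953 -0.0123] op 1.0024 q [ 0.4892  0.126  -0.6111  2.0034  0.0838  1.0368  0.5427]
tool delta mm [ 0.4157 -1.9586  0.1189]
spin needed -79.08542784523468
```

>>> apply_moves --rows '[{"gripper":-1,"dx":0,"dy":0,"dz":0,"spin":-10.5},{"gripper":-1,"dx":0,"dy":0,"dz":0,"spin":-10.5},{"gripper":-1,"dx":0,"dy":0,"dz":0,"spin":-10.5},{"gripper":-1,"dx":0,"dy":0,"dz":0,"spin":-10.5},{"gripper":-1,"dx":0,"dy":0,"dz":0,"spin":-10.5},{"gripper":-1,"dx":0,"dy":0,"dz":0,"spin":-10.5},{"gripper":-1,"dx":0,"dy":0,"dz":0,"spin":-10.5},{"gripper":-1,"dx":0,"dy":0,"dz":30,"spin":-5.6},{"gripper":-1,"dx":0,"dy":0,"dz":40,"spin":0},{"gripper":-1,"dx":0,"dy":0,"dz":20,"spin":0}]'

```text
t: 3.85
tcp_pos: [0.4309, -0.014, 0.1085]
tool_rot: [-1.592, -2.706, 0.002]
ft_force: [-0.5, 0.8, 0.4]
opening: 1.0
```

```bash
python3 st.py .431 -.0121 .024 119.4;python3 - <<'E'
from cell import *
import cv2,numpy as np
s=camera("side")[:,:,::-1];t=camera("top")[:,:,::-1]
cv2.imwrite("pics/s1.png",s);cv2.imwrite("pics/t1.png",t)
cv2.imwrite("pics/g1.png",np.hstack([cv2.resize(s[140:260,220:320],None,fx=4,fy=4),cv2.resize(t[140:260,210:310],None,fx=4,fy=4)]))
E
```

```text
t 3.85 tcp [430.9493 -13.9725 108.478 ] yaw 119.07 zax [-0.0025  0.0003 -1.    ] F [-0.5388  0.773   0.3826] T [ 0.0849 -0.1198 -0.0165] op 0.9999 q [ 0.5488  0.28   -0.7221  2.109   0.2474  0.8379  1.7567]
tool delta mm [ 1.486   1.1241 84.4782]
spin needed -0.33196518252873375
```

View pics/g1.png

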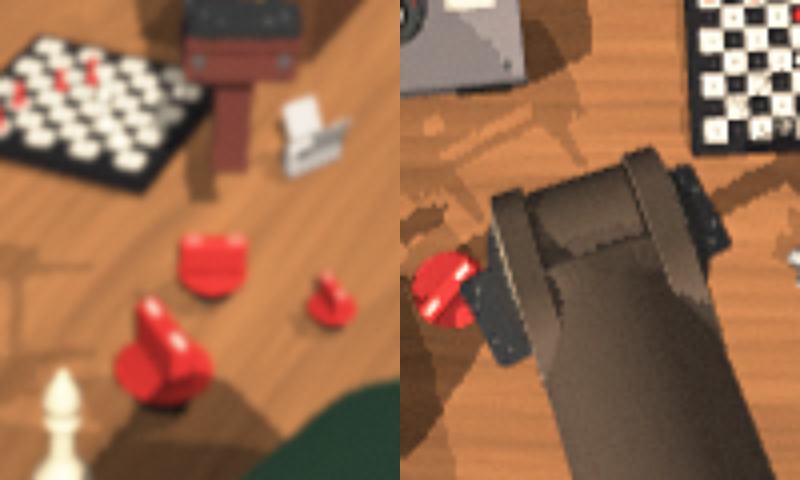

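```bash
python3 - <<'E'
from h import *
print(proj("side",[.43095,-.01397,.1085]),proj("side",[.431,-.0121,.045]),proj("side",[.431,-.0121,.021]))
im=cv2.imread("pics/s1.png")
cv2.imwrite("pics/g2.png",cv2.resize(im[150:220,250:310],None,fx=8,fy=8,interpolation=0))
E
```

```text
[274.0158 178.6494] [272.5562 199.1499] [272.1435 206.4613]
```

View pics/g2.png

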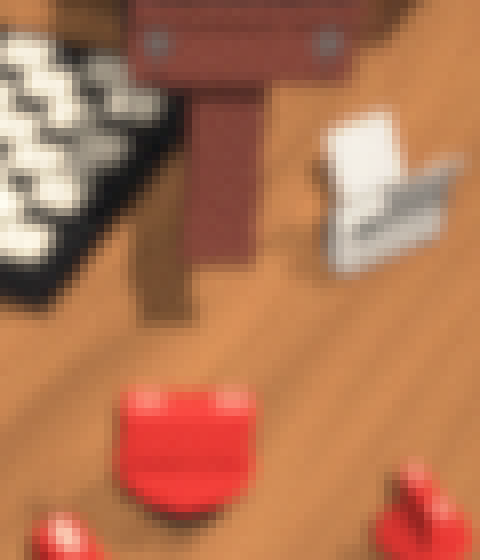

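```bash
python3 - <<'E'
from h import *
a=np.radians(119.07);t=np.array([.43095,-.01397,.1085])
for r in (.044,.0575): print(proj("side",t+r*np.array([np.cos(a),np.sin(a),0])))
p=np.array([277.4,182.6]); print(onz("side",p,.1085)-t-.0575*np.array([np.cos(a),np.sin(a),0]))
E
```

```text
[275.3294 188.0402]
[275.7501 191.0482]
[ 0.0124 -0.0373  0.    ]
```

```bash
python3 - <<'E'
from h import *
a=np.radians(-65.03);t=np.array([.26357,-.56617,.1996])
u=np.array([np.cos(a),np.sin(a),0]); v=np.array([-np.sin(a),np.cos(a),0])
for r in (-.0575,-.044,0,.044,.0575): print(r,proj("side",t+r*u),proj("side",t+r*u+.01*v),proj("side",t+r*u-.01*v))
im=cv2.imread("pics/side0.png")
cv2.imwrite("pics/g3.png",cv2.resize(im[20:110,360:460],None,fx=6,fy=6,interpolation=0))
E
```

```text
-0.0575 [397.2124  95.8623] [394.0128  95.7597] [400.4134  95.9649]
-0.044 [396.2071  94.2655] [393.0334  94.1641] [399.3821  94.3669]
0 [393.0401  89.2351] [389.9482  89.1373] [396.1333  89.3329]
0.044 [390.031   84.4554] [387.0167  84.361 ] [393.0464  84.5499]
0.0575 [389.1376  83.0364] [386.1464  82.943 ] [392.13    83.1299]
```

View pics/g3.png

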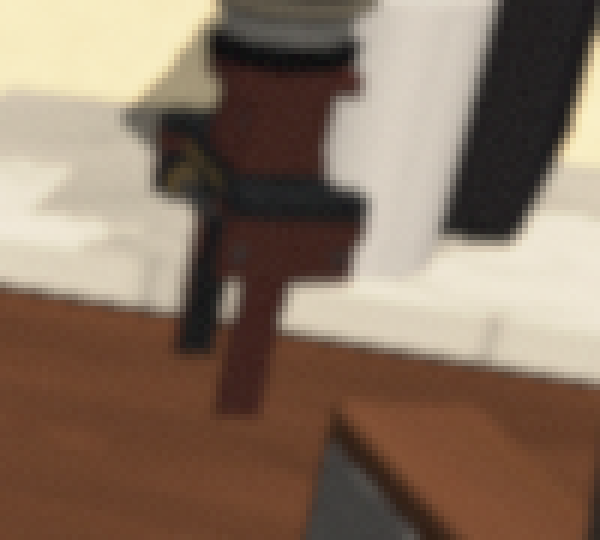

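```bash
python3 st.py .433 -.0112 .026 119.4
```

```text
t 3.95 tcp [430.4445 -13.8137 108.4501] yaw 119.09 zax [-0.0042  0.0008 -1.    ] F [ 1.3031 -0.2139  0.4934] T [ 0.1041 -0.079  -0.0549] op 0.9968 q [ 0.5487  0.2804 -0.722   2.1087  0.2463  0.8395  1.7577]
tool delta mm [ 0.8166  3.7771 82.4405]
spin needed -0.3133862208816822
```

>>> apply_moves --rows '[{"gripper":-1,"dx":0.8,"dy":3.8,"dz":0,"spin":-0.3},{"gripper":-1,"dx":0,"dy":0,"dz":25,"spin":0},{"gripper":-1,"dx":0,"dy":0,"dz":25,"spin":0},{"gripper":-1,"dx":0,"dy":0,"dz":20,"spin":0},{"gripper":-1,"dx":0,"dy":0,"dz":10,"spin":0},{"gripper":-1,"dx":0,"dy":0,"dz":0,"spin":0},{"gripper":-1,"dx":0,"dy":0,"dz":0,"spin":0}]'

```text
t: 4.82
tcp_pos: [0.4359, -0.0112, 0.0312]
tool_rot: [1.585, 2.711, 0.001]
ft_force: [-0.8, 0.8, 0.7]
opening: 1.0
```

```bash
python3 st.py .433 -.0112 .025 119.4;python3 - <<'E'
from cell import *
import cv2,numpy as np
s=camera("side")[:,:,::-1]
cv2.imwrite("pics/s2.png",s)
cv2.imwrite("pics/g4.png",cv2.resize(s[150:240,230:330],None,fx=6,fy=6,interpolation=0))
E
```

```text
t 4.83 tcp [435.9021 -11.2358  31.1749] yaw 119.37 zax [ 0.0014 -0.0002 -1.    ] F [-0.8202  0.8383  0.6854] T [ 0.0717 -0.1222 -0.0323] op 1.0000 q [ 0.4497  0.4172 -0.6419  2.1703  0.4027  0.6689  1.6115]
tool delta mm [ 1.4597 -2.5183  6.1709]
spin needed -0.03156685208904264
```

View pics/g4.png

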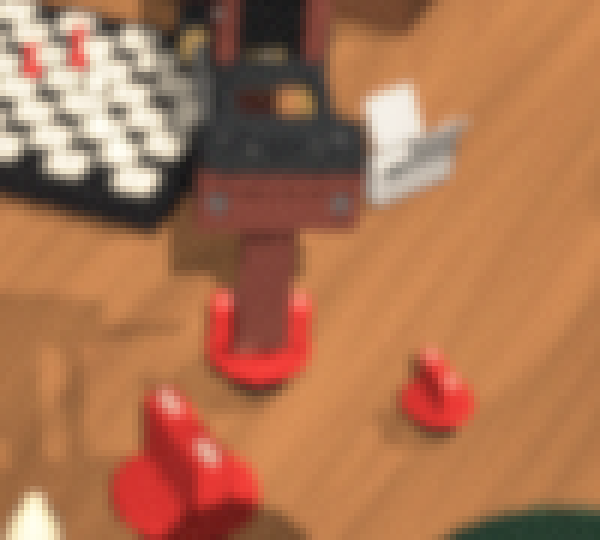

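>>> apply_moves --rows '[{"gripper":-1,"dx":1.5,"dy":-2.5,"dz":5,"spin":0},{"gripper":-1,"dx":0,"dy":0,"dz":0,"spin":0},{"gripper":-1,"dx":0,"dy":0,"dz":0,"spin":0}]'

```text
t: 5.25
tcp_pos: [0.4322, -0.0112, 0.0254]
tool_rot: [1.586, 2.712, -0.0]
ft_force: [0.1, 0.4, -0.8]
opening: 1.001
```

```bash
python3 st.py .433 -.0112 .025 119.4
```

```text
t 5.25 tcp [432.2078 -11.231   25.3788] yaw 119.37 zax [-0.     -0.0001 -1.    ] F [ 0.1385  0.4061 -0.8069] T [ 0.1013 -0.1437 -0.0073] op 1.0013 q [ 0.4439  0.4233 -0.6355  2.1814  0.4125  0.6541  1.6012]
tool delta mm [-0.3615  0.7055  0.3787]
spin needed -0.02954668828664353
```

>>> apply_moves --rows '[{"gripper":-0.4,"dx":0,"dy":0,"dz":0,"spin":0},{"gripper":0.2,"dx":0,"dy":0,"dz":0,"spin":0},{"gripper":0.5,"dx":0,"dy":0,"dz":0,"spin":0},{"gripper":1,"dx":0,"dy":0,"dz":0,"spin":0},{"gripper":1,"dx":0,"dy":0,"dz":0,"spin":0},{"gripper":1,"dx":0,"dy":0,"dz":0,"spin":0},{"gripper":1,"dx":0,"dy":0,"dz":0,"spin":0}]' --squeeze 25

```text
t: 6.12
tcp_pos: [0.4322, -0.0112, 0.0253]
tool_rot: [-1.586, -2.712, -0.0]
ft_force: [-0.6, -0.3, -0.2]
opening: 0.241
```

```bash
python3 st.py .433 -.0112 .025 119.4
```

```text
t 6.12 tcp [432.2411 -11.169   25.3394] yaw 119.37 zax [ 0.  0. -1.] F [-0.5654 -0.2574 -0.2036] T [ 0.0958 -0.1277 -0.0118] op 0.2405 q [ 0.4439  0.4235 -0.6355  2.1814  0.4125  0.654   1.6011]
tool delta mm [-0.3993  0.6462  0.3394]
spin needed -0.027873259562795738
```

>>> apply_moves --rows '[{"gripper":1,"dx":0,"dy":0,"dz":0,"spin":0},{"gripper":1,"dx":0,"dy":0,"dz":0,"spin":0},{"gripper":1,"dx":0,"dy":0,"dz":0,"spin":0},{"gripper":1,"dx":0,"dy":0,"dz":0,"spin":0}]'

```text
t: 6.62
tcp_pos: [0.4323, -0.0112, 0.0253]
tool_rot: [1.586, 2.712, 0.0]
ft_force: [0.2, -0.2, -0.4]
opening: 0.004
```

```bash
python3 st.py .433 -.0112 .025 119.4;python3 - <<'E'
from cell import *
import cv2,numpy as np
s=camera("side")[:,:,::-1]
cv2.imwrite("pics/s3.png",s)
cv2.imwrite("pics/g5.png",cv2.resize(s[150:240,230:330],None,fx=6,fy=6,interpolation=0))
E
```

```text
t 6.62 tcp [432.2658 -11.1951  25.3372] yaw 119.37 zax [ 0.  0. -1.] F [ 0.2143 -0.2095 -0.4409] T [ 0.0981 -0.1024  0.0138] op 0.0043 q [ 0.4439  0.4235 -0.6354  2.1814  0.4125  0.654   1.6011]
tool delta mm [-0.3644  0.6374  0.3372]
spin needed -0.026837566417611924
```

View pics/g5.png

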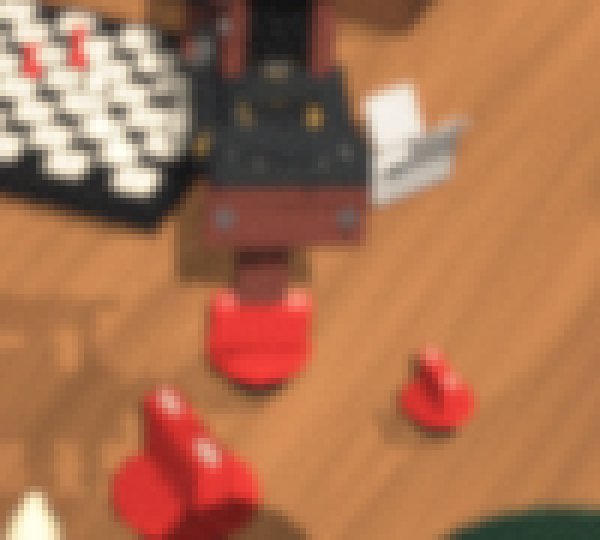

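>>> apply_moves --rows '[{"gripper":0,"dx":0,"dy":0,"dz":0,"spin":0},{"gripper":0,"dx":0,"dy":0,"dz":0,"spin":0},{"gripper":0,"dx":0,"dy":0,"dz":0,"spin":0},{"gripper":0,"dx":0,"dy":0,"dz":0,"spin":0},{"gripper":0,"dx":0,"dy":0,"dz":0,"spin":0},{"gripper":0,"dx":0,"dy":0,"dz":5,"spin":0},{"gripper":0,"dx":0,"dy":0,"dz":3,"spin":0},{"gripper":0,"dx":0,"dy":0,"dz":3,"spin":0},{"gripper":0,"dx":0,"dy":0,"dz":0,"spin":0}]'

```text
t: 7.8
tcp_pos: [0.432, -0.0111, 0.014]
tool_rot: [-1.585, -2.712, 0.0]
ft_force: [-0.5, 0.0, 0.0]
opening: 0.501
```

```bash
python3 st.py .433 -.0112 .007 119.4;python3 - <<'E'
from cell import *
import cv2,numpy as np
s=camera("side")[:,:,::-1]
cv2.imwrite("pics/s4.png",s)
cv2.imwrite("pics/g6.png",cv2.resize(s[150:240,230:330],None,fx=6,fy=6,interpolation=0))
E
```

```text
t 7.80 tcp [432.009  -11.145   14.0376] yaw 119.38 zax [-0.0006  0.0001 -1.    ] F [-0.5264  0.0153  0.0358] T [ 0.102  -0.1576 -0.0473] op 0.5013 q [ 0.4276  0.4436 -0.6185  2.1891  0.4359  0.6297  1.5797]
tool delta mm [-0.5366  0.84    7.037 ]
spin needed -0.020979664202002368
```

View pics/g6.png

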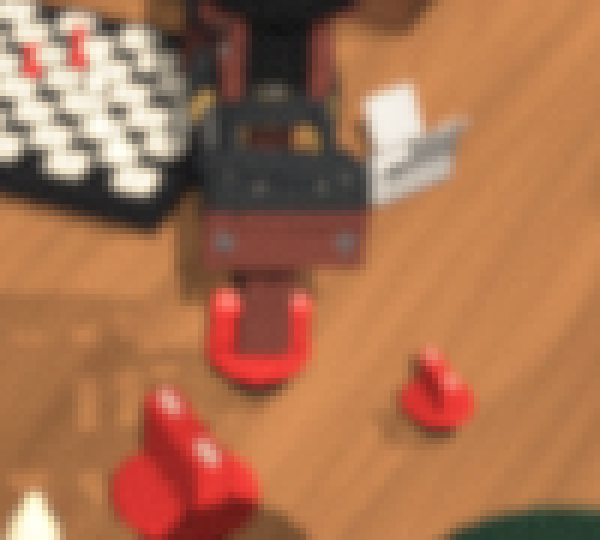

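>>> apply_moves --rows '[{"gripper":0,"dx":0,"dy":0,"dz":3,"spin":0},{"gripper":0,"dx":0,"dy":0,"dz":3,"spin":0},{"gripper":0,"dx":0,"dy":0,"dz":2,"spin":0},{"gripper":0,"dx":0,"dy":0,"dz":0,"spin":0}]'

```text
t: 8.35
tcp_pos: [0.4321, -0.0112, 0.0062]
tool_rot: [-1.585, -2.712, 0.0]
ft_force: [-0.3, 0.3, -0.2]
opening: 0.503
```

>>> apply_moves --rows '[{"gripper":0.5,"dx":0,"dy":0,"dz":0,"spin":0},{"gripper":0.5,"dx":0,"dy":0,"dz":0,"spin":0},{"gripper":0.7,"dx":0,"dy":0,"dz":0,"spin":0},{"gripper":1,"dx":0,"dy":0,"dz":0,"spin":0},{"gripper":1,"dx":0,"dy":0,"dz":0,"spin":0},{"gripper":1,"dx":0,"dy":0,"dz":0,"spin":0},{"gripper":1,"dx":0,"dy":0,"dz":0,"spin":0}]'

```text
t: 9.22
tcp_pos: [0.4322, -0.0112, 0.0063]
tool_rot: [-1.586, -2.712, 0.0]
ft_force: [-0.0, -0.2, -0.4]
opening: 0.135
```

```bash
python3 st.py .433 -.0112 .007 119.4;python3 - <<'E'
from cell import *
import cv2,numpy as np
s=camera("side")[:,:,::-1]
cv2.imwrite("pics/s5.png",s)
cv2.imwrite("pics/g7.png",cv2.resize(s[150:240,230:330],None,fx=6,fy=6,interpolation=0))
E
```

```text
t 9.22 tcp [432.2268 -11.2157   6.3231] yaw 119.37 zax [-0. -0. -1.] F [-0.0317 -0.2336 -0.3984] T [ 0.0695 -0.1077  0.0309] op 0.1354 q [ 0.416   0.4573 -0.6059  2.194   0.4529  0.6123  1.5643]
tool delta mm [-0.3656  0.6815 -0.6769]
spin needed -0.026190208832531425
```

View pics/g7.png

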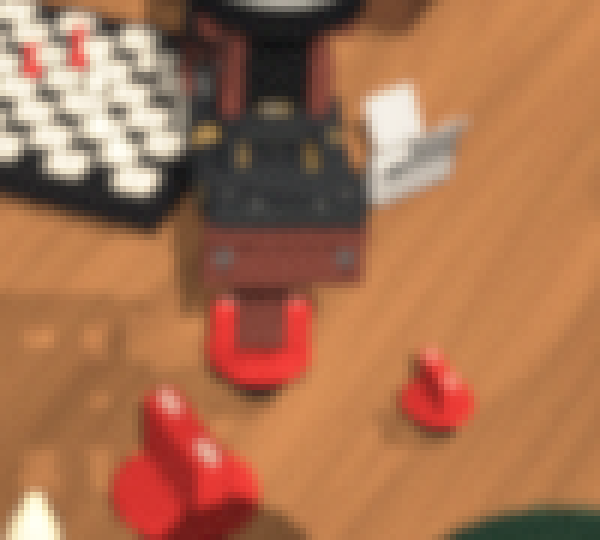

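>>> apply_moves --rows '[{"gripper":1,"dx":0,"dy":0,"dz":0,"spin":0},{"gripper":1,"dx":0,"dy":0,"dz":-10,"spin":0},{"gripper":1,"dx":0,"dy":0,"dz":-30,"spin":0},{"gripper":1,"dx":0,"dy":0,"dz":-30,"spin":0},{"gripper":1,"dx":0,"dy":0,"dz":-30,"spin":0},{"gripper":1,"dx":0,"dy":0,"dz":0,"spin":7.1},{"gripper":1,"dx":0,"dy":0,"dz":0,"spin":7.1},{"gripper":1,"dx":0,"dy":0,"dz":0,"spin":0}]'

```text
t: 10.28
tcp_pos: [0.4323, -0.0112, 0.107]
tool_rot: [1.907, 2.496, 0.0]
ft_force: [0.2, 0.5, -1.2]
opening: 0.131
```

```bash
python3 st.py .6318 .1562 .105 105.2
```

```text
t 10.28 tcp [432.3159 -11.1722 106.9668] yaw 105.22 zax [ 0.0007 -0.0004 -1.    ] F [ 0.1857  0.4545 -1.1903] T [ 0.1096 -0.0875  0.0002] op 0.1308 q [ 0.5072  0.2743 -0.6813  2.1122  0.2346  0.8274  1.5207]
tool delta mm [109.113  236.4348   2.049 ]
spin needed 0.024820991307024087
```

>>> apply_moves --rows '[{"gripper":1,"dx":13.6,"dy":29.5,"dz":0,"spin":0},{"gripper":1,"dx":13.6,"dy":29.5,"dz":0,"spin":0},{"gripper":1,"dx":13.6,"dy":29.5,"dz":0,"spin":0},{"gripper":1,"dx":13.6,"dy":29.5,"dz":0,"spin":0},{"gripper":1,"dx":13.6,"dy":29.5,"dz":0,"spin":0},{"gripper":1,"dx":13.6,"dy":29.5,"dz":0,"spin":0},{"gripper":1,"dx":13.6,"dy":29.5,"dz":0,"spin":0},{"gripper":1,"dx":13.6,"dy":29.5,"dz":0,"spin":0},{"gripper":1,"dx":0,"dy":0,"dz":0,"spin":0},{"gripper":1,"dx":0,"dy":0,"dz":0,"spin":0}]'

```text
t: 11.52
tcp_pos: [0.6308, 0.1551, 0.106]
tool_rot: [-1.906, -2.496, 0.002]
ft_force: [0.1, -0.5, -0.8]
opening: 0.139
```

```bash
python3 st.py .6318 .1562 .065 105.2;python3 - <<'E'
from cell import *
import cv2,numpy as np
s=camera("side")[:,:,::-1]
t=camera("top")[:,:,::-1]
cv2.imwrite("pics/s6.png",s);cv2.imwrite("pics/t6.png",t)
cv2.imwrite("pics/g8.png",np.hstack([cv2.resize(s[150:250,120:220],None,fx=4,fy=4,interpolation=0),cv2.resize(t[90:190,150:250],None,fx=4,fy=4,interpolation=0)]))
E
```

```text
t 11.53 tcp [630.8323 155.1197 106.0172] yaw 105.27 zax [-0.0012 -0.0004 -1.    ] F [ 0.0627 -0.4604 -0.7539] T [ 0.068  -0.1372 -0.0678] op 0.1393 q [ 0.0954  0.6195 -0.6111  1.597   0.3935  1.0522  1.2109]
tool delta mm [ 0.7887  1.2687 41.0157]
spin needed 0.0667697723049514
```

View pics/g8.png

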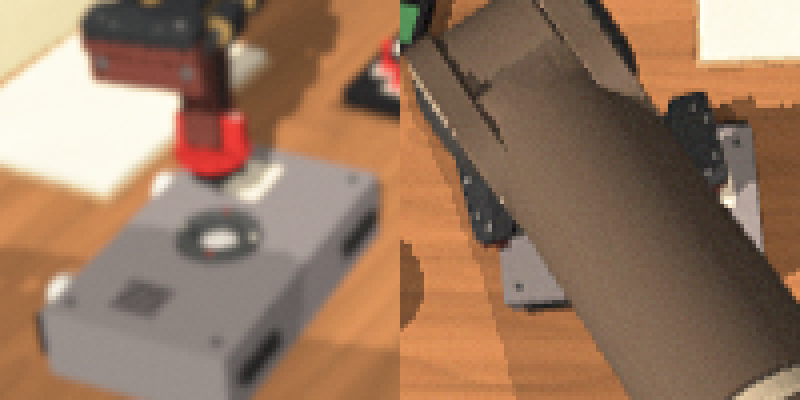

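```bash
python3 - <<'E'
from h import *
im=cv2.imread("pics/s6.png").astype(float); b,g,r=im[...,0],im[...,1],im[...,2]
sub=np.clip((r-g-60)/100,0,1); 
for y in range(176,198):
    row=sub[y,155:195]; print(y,"%.1f"%row.sum(), "%.2f"%((row*np.arange(155,195)).sum()/max(row.sum(),.1)))
c=np.array([.6308+.0007,.1551+.0002])
print("pred flange",proj("side",[*c,.1207]),proj("side",[*c,.1162]),"pred well",proj("side",[.6325,.1564,.0555]),"foot",proj("side",[*c,.0997]))
E
```

```text
176 0.0 0.00
177 0.0 0.00
178 1.2 172.39
179 4.4 174.04
180 7.1 175.26
181 7.9 175.78
182 8.0 175.86
183 8.2 175.89
184 8.6 175.78
185 9.7 175.16
186 12.2 173.80
187 15.6 172.64
188 18.0 172.30
189 17.5 172.13
190 16.3 171.90
191 14.4 171.87
192 10.2 172.05
193 3.9 171.99
194 0.1 141.00
195 0.2 155.94
196 0.2 155.47
197 0.2 155.41
pred flange [171.1762 185.475 ] [171.3241 187.0054] pred well [172.6751 207.095 ] foot [171.8606 192.5573]
```

```bash
python3 st.py .6312 .1559 .068 105.2
```

```text
t 11.62 tcp [630.9492 154.5318 106.3157] yaw 105.19 zax [-0.0006 -0.0007 -1.    ] F [-0.2579  0.2038 -0.0831] T [ 0.0874 -0.1287  0.0066] op 0.1375 q [ 0.096   0.6187 -0.6108  1.5974  0.3936  1.052   1.2102]
tool delta mm [ 1.2753  0.6288 38.3146]
spin needed -0.010776778334758319
```

>>> apply_moves --rows '[{"gripper":1,"dx":1.0,"dy":0.6,"dz":18,"spin":0},{"gripper":1,"dx":0,"dy":0,"dz":14,"spin":0},{"gripper":1,"dx":0,"dy":0,"dz":6,"spin":0},{"gripper":1,"dx":0,"dy":0,"dz":0,"spin":0},{"gripper":1,"dx":0,"dy":0,"dz":0,"spin":0}]'

```text
t: 12.25
tcp_pos: [0.6321, 0.1569, 0.0686]
tool_rot: [1.908, 2.495, 0.001]
ft_force: [0.6, -0.5, -1.0]
opening: 0.133
```

```bash
python3 st.py .6312 .1559 .058 105.2
```

```text
t 12.25 tcp [632.0935 156.8921  68.6314] yaw 105.18 zax [ 0.0005  0.0003 -1.    ] F [ 0.5829 -0.4963 -1.0467] T [ 0.0833 -0.0891  0.0359] op 0.1331 q [ 0.0808  0.6604 -0.5925  1.6239  0.4228  0.9878  1.1853]
tool delta mm [-0.7248 -1.1276 10.6307]
spin needed -0.021244889818547108
```

>>> apply_moves --rows '[{"gripper":1,"dx":-0.7,"dy":-0.8,"dz":2,"spin":0},{"gripper":1,"dx":0,"dy":0,"dz":2,"spin":0},{"gripper":1,"dx":0,"dy":0,"dz":2,"spin":0},{"gripper":1,"dx":0,"dy":0,"dz":2,"spin":0},{"gripper":1,"dx":0,"dy":0,"dz":1,"spin":0},{"gripper":1,"dx":0,"dy":0,"dz":0,"spin":0}]'

```text
t: 13.0
tcp_pos: [0.6312, 0.1558, 0.0593]
tool_rot: [-1.909, -2.495, 0.0]
ft_force: [-0.7, 0.6, -0.2]
opening: 0.13
```

```bash
python3 st.py .6318 .1562 .058 105.2
```

```text
t 13.00 tcp [631.2461 155.8117  59.2517] yaw 105.17 zax [-0.0001 -0.     -1.    ] F [-0.7437  0.6278 -0.1541] T [ 0.0543 -0.1329  0.0023] op 0.1304 q [ 0.0792  0.6696 -0.5876  1.6327  0.4298  0.9715  1.1805]
tool delta mm [0.2298 0.6364 1.2517]
spin needed -0.027482350580129378
```

>>> apply_moves --rows '[{"gripper":1,"dx":0,"dy":0,"dz":1,"spin":0},{"gripper":1,"dx":0,"dy":0,"dz":1,"spin":0},{"gripper":1,"dx":0,"dy":0,"dz":0,"spin":0}]'

```text
t: 13.38
tcp_pos: [0.632, 0.1555, 0.0575]
tool_rot: [1.909, 2.494, 0.001]
ft_force: [2.8, -0.2, 0.7]
opening: 0.136
```

>>> apply_moves --rows '[{"gripper":1,"dx":0,"dy":0,"dz":1,"spin":0},{"gripper":1,"dx":0,"dy":0,"dz":0.5,"spin":0},{"gripper":1,"dx":0,"dy":0,"dz":0,"spin":0}]'

```text
t: 13.75
tcp_pos: [0.6318, 0.1553, 0.056]
tool_rot: [1.909, 2.494, 0.0]
ft_force: [3.7, -2.0, 1.2]
opening: 0.134
```

```bash
python3 st.py .6318 .1562 .058 105.2
```

```text
t 13.75 tcp [631.84   155.3393  55.9869] yaw 105.15 zax [ 0.0009 -0.0004 -1.    ] F [ 3.665  -1.9546  1.1717] T [-0.5294 -1.0467  0.0603] op 0.1336 q [ 0.0782  0.6733 -0.5853  1.6346  0.4331  0.9655  1.1783]
tool delta mm [ 0.8401  0.1878 -2.0134]
spin needed -0.053458077656898695
```

>>> apply_moves --rows '[{"gripper":1,"dx":-0.6,"dy":0.8,"dz":0,"spin":0},{"gripper":1,"dx":0,"dy":0,"dz":0,"spin":0}]'

```text
t: 14.0
tcp_pos: [0.632, 0.1553, 0.0558]
tool_rot: [-1.909, -2.495, 0.001]
ft_force: [1.7, -1.8, 2.2]
opening: 0.133
```

```bash
python3 st.py .6318 .1562 .058 105.2
```

```text
t 14.00 tcp [632.0308 155.3469  55.815 ] yaw 105.17 zax [-0.0004 -0.0002 -1.    ] F [ 1.7113 -1.8481  2.171 ] T [-0.4697 -0.6351 -0.0061] op 0.1325 q [ 0.0784  0.6745 -0.5855  1.6329  0.4327  0.9672  1.1796]
tool delta mm [ 0.8835 -0.0004 -2.1851]
spin needed -0.028133089513858067
```

>>> apply_moves --rows '[{"gripper":1,"dx":-0.8,"dy":0.6,"dz":0,"spin":0},{"gripper":1,"dx":0,"dy":0,"dz":0.5,"spin":0},{"gripper":1,"dx":0,"dy":0,"dz":0.5,"spin":0},{"gripper":1,"dx":0,"dy":0,"dz":0,"spin":0}]'

```text
t: 14.5
tcp_pos: [0.6326, 0.1547, 0.0544]
tool_rot: [-1.908, -2.495, 0.001]
ft_force: [0.4, -0.5, -0.2]
opening: 0.135
```

```bash
python3 st.py .6318 .1562 .058 105.2
```

```text
t 14.50 tcp [632.6067 154.7324  54.3793] yaw 105.17 zax [-0.0008 -0.0002 -1.    ] F [ 0.3665 -0.5013 -0.2362] T [-0.1222 -0.1697  0.0075] op 0.1347 q [ 0.0787  0.677  -0.5846  1.6324  0.4335  0.9658  1.1805]
tool delta mm [ 1.6278 -0.3975 -3.6202]
spin needed -0.025446312445808417
```

>>> apply_moves --rows '[{"gripper":1,"dx":0,"dy":0,"dz":1,"spin":0},{"gripper":1,"dx":0,"dy":0,"dz":0,"spin":0}]'

```text
t: 14.75
tcp_pos: [0.6328, 0.1547, 0.0536]
tool_rot: [-1.909, -2.495, 0.001]
ft_force: [0.2, -0.7, -1.2]
opening: 0.131
```

>>> apply_moves --rows '[{"gripper":1,"dx":0,"dy":0,"dz":1,"spin":0},{"gripper":1,"dx":0,"dy":0,"dz":0,"spin":0}]'

```text
t: 15.0
tcp_pos: [0.633, 0.1548, 0.0531]
tool_rot: [1.909, 2.495, -0.0]
ft_force: [-1.1, -1.0, 3.3]
opening: 0.136
```

```bash
python3 st.py .6318 .1562 .058 105.2
```

```text
t 15.00 tcp [633.0021 154.7701  53.1201] yaw 105.17 zax [ 0.0001 -0.0002 -1.    ] F [-1.0579 -0.9831  3.2657] T [-0.3341  0.1125 -0.0036] op 0.1364 q [ 0.0781  0.6784 -0.5837  1.633   0.4351  0.963   1.1792]
tool delta mm [ 1.6936 -0.7859 -4.8803]
spin needed -0.033275651542055584
```

>>> apply_moves --rows '[{"gripper":1,"dx":0,"dy":0,"dz":1,"spin":0},{"gripper":1,"dx":0,"dy":0,"dz":1,"spin":0},{"gripper":1,"dx":0,"dy":0,"dz":0,"spin":0}]'

```text
t: 15.38
tcp_pos: [0.633, 0.1548, 0.0512]
tool_rot: [1.909, 2.495, 0.0]
ft_force: [-1.9, -1.8, 5.1]
opening: 0.135
```

```bash
python3 st.py .6318 .1562 .058 105.2
```

```text
t 15.38 tcp [633.028  154.839   51.1656] yaw 105.17 zax [ 0.0002 -0.0001 -1.    ] F [-1.8948 -1.7569  5.0669] T [-0.4013  0.2836 -0.0073] op 0.1353 q [ 0.0774  0.6806 -0.5826  1.6344  0.4367  0.9596  1.1779]
tool delta mm [ 1.6338 -0.8276 -6.8348]
spin needed -0.031222815009471105
```

>>> apply_moves --rows '[{"gripper":1,"dx":-0.3,"dy":-0.6,"dz":0.5,"spin":0},{"gripper":1,"dx":0,"dy":0,"dz":1,"spin":0},{"gripper":1,"dx":0,"dy":0,"dz":1,"spin":0},{"gripper":1,"dx":0,"dy":0,"dz":0,"spin":0}]'

```text
t: 15.88
tcp_pos: [0.633, 0.1548, 0.049]
tool_rot: [1.908, 2.495, 0.002]
ft_force: [-1.6, -2.0, 6.9]
opening: 0.136
```

```bash
python3 st.py .6318 .1562 .058 105.2
```

```text
t 15.88 tcp [632.9914 154.8124  49.0439] yaw 105.18 zax [ 0.0012  0.0005 -1.    ] F [-1.5844 -2.0068  6.9435] T [-0.211   0.1784  0.0097] op 0.1357 q [ 0.0772  0.6824 -0.5817  1.637   0.4386  0.9543  1.1767]
tool delta mm [ 1.6527 -0.7745 -8.9569]
spin needed -0.022594836699511234
```

>>> apply_moves --rows '[{"gripper":1,"dx":-0.4,"dy":-0.5,"dz":1,"spin":0},{"gripper":1,"dx":0,"dy":0,"dz":1,"spin":0},{"gripper":1,"dx":0,"dy":0,"dz":0.8,"spin":0},{"gripper":1,"dx":0,"dy":0,"dz":0,"spin":0}]'

```text
t: 16.38
tcp_pos: [0.633, 0.1548, 0.0467]
tool_rot: [1.908, 2.495, 0.004]
ft_force: [-1.1, -0.9, 8.5]
opening: 0.135
```

```bash
python3 st.py .6318 .1562 .058 105.2
```

```text
t 16.38 tcp [632.9861 154.794   46.7248] yaw 105.19 zax [ 0.0022  0.0012 -1.    ] F [-1.0629 -0.9479  8.5197] T [-0.0676  0.1599 -0.0237] op 0.1350 q [ 0.0769  0.6845 -0.5807  1.6396  0.4406  0.9488  1.1753]
tool delta mm [  1.6739  -0.7489 -11.2761]
spin needed -0.012377666879359595
```

>>> apply_moves --rows '[{"gripper":1,"dx":-0.1,"dy":-0.3,"dz":0.6,"spin":0},{"gripper":1,"dx":0,"dy":0,"dz":0.6,"spin":0},{"gripper":1,"dx":0,"dy":0,"dz":0,"spin":0}]'

```text
t: 16.75
tcp_pos: [0.633, 0.1548, 0.0457]
tool_rot: [1.908, 2.494, 0.004]
ft_force: [0.1, 0.7, 8.7]
opening: 0.135
```

```bash
python3 st.py .6318 .1562 .058 105.2
```

```text
t 16.75 tcp [632.9726 154.7624  45.7475] yaw 105.18 zax [ 0.0027  0.0015 -1.    ] F [0.128  0.7181 8.6512] T [-0.0328  0.0712 -0.0228] op 0.1352 q [ 0.0769  0.6853 -0.5802  1.6408  0.4415  0.9463  1.1746]
tool delta mm [  1.703   -0.7181 -12.2536]
spin needed -0.016107694379087434
```

>>> apply_moves --rows '[{"gripper":1,"dx":0,"dy":0,"dz":0.4,"spin":0},{"gripper":1,"dx":0,"dy":0,"dz":0,"spin":4},{"gripper":1,"dx":0,"dy":0,"dz":0,"spin":4},{"gripper":1,"dx":0,"dy":0,"dz":0,"spin":4},{"gripper":1,"dx":0,"dy":0,"dz":0,"spin":0}]'

```text
t: 17.38
tcp_pos: [0.6332, 0.1547, 0.0455]
tool_rot: [2.159, 2.28, 0.005]
ft_force: [-0.2, -0.7, 9.3]
opening: 0.134
```

```bash
python3 st.py .6330 .1548 .045 21
```

```text
t 17.38 tcp [633.236  154.7315  45.4971] yaw 93.13 zax [ 0.0033  0.0013 -1.    ] F [-0.2128 -0.7322  9.3443] T [-0.0913 -0.0738  0.0467] op 0.1340 q [ 0.045   0.6732 -0.5301  1.6432  0.4034  0.9325  0.993 ]
tool delta mm [ 0.0807 -0.2336  0.4964]
spin needed 72.13182499243644
```

>>> apply_moves --rows '[{"gripper":1,"dx":0,"dy":0,"dz":0,"spin":6},{"gripper":1,"dx":0,"dy":0,"dz":0,"spin":6},{"gripper":1,"dx":0,"dy":0,"dz":0,"spin":6},{"gripper":1,"dx":0,"dy":0,"dz":0,"spin":6},{"gripper":1,"dx":0,"dy":0,"dz":0,"spin":6},{"gripper":1,"dx":0,"dy":0,"dz":0,"spin":0}]'

```text
t: 18.12
tcp_pos: [0.6334, 0.1547, 0.0455]
tool_rot: [2.676, 1.644, 0.006]
ft_force: [-0.8, -1.3, 8.7]
opening: 0.129
```

```bash
python3 st.py .6330 .1548 .045 21
```

```text
t 18.12 tcp [633.3578 154.7463  45.5404] yaw 63.11 zax [ 0.0036  0.0013 -1.    ] F [-0.8224 -1.3261  8.7016] T [-0.0866 -0.0518 -0.0059] op 0.1295 q [-0.037   0.6471 -0.4045  1.6494  0.3067  0.9046  0.543 ]
tool delta mm [-0.1154 -0.3449  0.5391]
spin needed 42.11041707507542
```

>>> apply_moves --rows '[{"gripper":1,"dx":0,"dy":0,"dz":0,"spin":6},{"gripper":1,"dx":0,"dy":0,"dz":0,"spin":6},{"gripper":1,"dx":0,"dy":0,"dz":0,"spin":6},{"gripper":1,"dx":0,"dy":0,"dz":0,"spin":6},{"gripper":1,"dx":0,"dy":0,"dz":0,"spin":6},{"gripper":1,"dx":0,"dy":0,"dz":0,"spin":4},{"gripper":1,"dx":0,"dy":0,"dz":0,"spin":0}]'

```text
t: 19.0
tcp_pos: [0.6333, 0.1546, 0.0455]
tool_rot: [-3.04, -0.79, -0.006]
ft_force: [-0.4, -1.0, 8.9]
opening: 0.134
```

```bash
python3 st.py .6330 .1548 .045 22
```

```text
t 19.00 tcp [633.3201 154.6098  45.4709] yaw 29.13 zax [ 0.0034  0.0012 -1.    ] F [-0.3608 -0.9517  8.9085] T [-0.1348 -0.0435 -0.0229] op 0.1341 q [-0.1345  0.6258 -0.2595  1.6569  0.1962  0.8808  0.0367]
tool delta mm [-0.1887 -0.3222  0.47  ]
spin needed 7.133531716225775
```

Now feeling for the stop in small turns.

>>> apply_moves --rows '[{"gripper":1,"dx":0,"dy":0,"dz":0,"spin":3},{"gripper":1,"dx":0,"dy":0,"dz":0,"spin":2},{"gripper":1,"dx":0,"dy":0,"dz":0,"spin":0}]'

```text
t: 19.38
tcp_pos: [0.6333, 0.1546, 0.0454]
tool_rot: [-3.072, -0.657, -0.005]
ft_force: [0.3, -0.0, 9.2]
opening: 0.138
```

```bash
python3 st.py .6330 .1548 .045 22
```

```text
t 19.38 tcp [633.2622 154.566   45.4209] yaw 24.16 zax [ 0.0033  0.0012 -1.    ] F [ 0.2789 -0.0381  9.2151] T [-0.1706  0.0399 -0.0408] op 0.1384 q [-0.149   0.6235 -0.2383  1.6581  0.18    0.878  -0.0371]
tool delta mm [-0.145  -0.3209  0.4203]
spin needed 2.1623531037276678
```

>>> apply_moves --rows '[{"gripper":1,"dx":0,"dy":0,"dz":0,"spin":2},{"gripper":1,"dx":0,"dy":0,"dz":0,"spin":0}]'

```text
t: 19.62
tcp_pos: [0.6332, 0.1545, 0.0454]
tool_rot: [-3.082, -0.604, -0.005]
ft_force: [-1.0, -0.7, 9.2]
opening: 0.136
```

```bash
python3 st.py .6330 .1548 .045 22
```

```text
t 19.62 tcp [633.2244 154.5481  45.4242] yaw 22.16 zax [ 0.0032  0.0012 -1.    ] F [-1.0283 -0.6797  9.2051] T [-0.1594  0.0802  0.0308] op 0.1358 q [-0.1548  0.6225 -0.2297  1.6586  0.1735  0.877  -0.0668]
tool delta mm [-0.1143 -0.318   0.4238]
spin needed 0.16379464207003025
```

>>> apply_moves --rows '[{"gripper":1,"dx":0,"dy":0,"dz":-0.8,"spin":0},{"gripper":1,"dx":0,"dy":0,"dz":-0.8,"spin":0},{"gripper":1,"dx":0,"dy":0,"dz":0,"spin":0}]'

```text
t: 20.0
tcp_pos: [0.6332, 0.1546, 0.0467]
tool_rot: [-3.082, -0.604, -0.005]
ft_force: [0.9, -0.4, 6.7]
opening: 0.136
```

```bash
python3 st.py .6330 .1548 .045 22
```

```text
t 20.00 tcp [633.1959 154.5735  46.6602] yaw 22.19 zax [ 0.003   0.0014 -1.    ] F [ 0.9057 -0.3537  6.6549] T [-0.0745 -0.159   0.0452] op 0.1355 q [-0.1544  0.6211 -0.2302  1.6578  0.1729  0.8793 -0.0659]
tool delta mm [-0.1013 -0.2836  1.6599]
spin needed 0.19139519659367465
```

>>> apply_moves --rows '[{"gripper":1,"dx":0,"dy":0,"dz":-0.6,"spin":0},{"gripper":1,"dx":0,"dy":0,"dz":0,"spin":0}]'

```text
t: 20.25
tcp_pos: [0.6331, 0.1545, 0.047]
tool_rot: [-3.082, -0.604, -0.005]
ft_force: [2.2, 1.3, 5.3]
opening: 0.133
```

```bash
python3 st.py .6330 .1548 .045 22
```

```text
t 20.25 tcp [633.1273 154.4777  46.9761] yaw 22.19 zax [ 0.0028  0.0013 -1.    ] F [2.2441 1.304  5.2675] T [ 0.1134 -0.5681  0.0405] op 0.1332 q [-0.1543  0.6207 -0.2302  1.6576  0.1727  0.8802 -0.0657]
tool delta mm [-0.0023 -0.3463  1.9761]
spin needed 0.1857739197386934
```

>>> apply_moves --rows '[{"gripper":1,"dx":0,"dy":0,"dz":1.0,"spin":0},{"gripper":1,"dx":0,"dy":0,"dz":1.0,"spin":0},{"gripper":1,"dx":0,"dy":0,"dz":0,"spin":2},{"gripper":1,"dx":0,"dy":0,"dz":0,"spin":2},{"gripper":1,"dx":0,"dy":0,"dz":0,"spin":0}]'

```text
t: 20.88
tcp_pos: [0.6325, 0.1544, 0.0453]
tool_rot: [-3.102, -0.496, -0.003]
ft_force: [-0.8, -0.7, 11.2]
opening: 0.137
```

```bash
python3 st.py .6330 .1548 .045 22
```

```text
t 20.88 tcp [632.5275 154.4337  45.3461] yaw 18.18 zax [ 0.0018  0.0008 -1.    ] F [-0.7571 -0.7218 11.1741] T [-0.0662  0.2222  0.1835] op 0.1373 q [-0.1667  0.6207 -0.2125  1.66    0.1602  0.876  -0.1259]
tool delta mm [ 0.5625 -0.2006  0.3472]
spin needed -3.8189149905172144
```

>>> apply_moves --rows '[{"gripper":1,"dx":0,"dy":0,"dz":-0.8,"spin":0},{"gripper":1,"dx":0,"dy":0,"dz":-0.8,"spin":0},{"gripper":1,"dx":0,"dy":0,"dz":0,"spin":0}]'

```text
t: 21.25
tcp_pos: [0.6324, 0.1543, 0.0462]
tool_rot: [-3.101, -0.497, -0.002]
ft_force: [1.7, 0.7, 6.8]
opening: 0.137
```

```bash
python3 st.py .6330 .1548 .045 22
```

```text
t 21.25 tcp [632.4177 154.3411  46.1977] yaw 18.20 zax [ 0.0013  0.0008 -1.    ] F [1.7382 0.7486 6.8119] T [ 0.2435 -0.4139  0.1079] op 0.1375 q [-0.1663  0.6197 -0.2129  1.6593  0.1597  0.878  -0.1252]
tool delta mm [ 0.6947 -0.2536  1.1988]
spin needed -3.802237272092782
```

>>> apply_moves --rows '[{"gripper":1,"dx":0,"dy":0,"dz":-0.8,"spin":0},{"gripper":1,"dx":0,"dy":0,"dz":0,"spin":0}]'

```text
t: 21.5
tcp_pos: [0.6324, 0.1543, 0.0469]
tool_rot: [-3.101, -0.496, -0.002]
ft_force: [2.0, 1.6, 5.5]
opening: 0.134
```

```bash
python3 st.py .6330 .1548 .045 22
```

```text
t 21.50 tcp [632.3973 154.3187  46.8936] yaw 18.19 zax [ 0.0012  0.0009 -1.    ] F [2.0328 1.5711 5.4614] T [ 0.5436 -0.6287  0.078 ] op 0.1335 q [-0.1661  0.6189 -0.213   1.6589  0.1594  0.8794 -0.125 ]
tool delta mm [ 0.7201 -0.2682  1.8947]
spin needed -3.8104490958604345
```

>>> apply_moves --rows '[{"gripper":1,"dx":0.5,"dy":-0.4,"dz":0.5,"spin":0},{"gripper":1,"dx":0.5,"dy":-0.4,"dz":0,"spin":0},{"gripper":1,"dx":0,"dy":0,"dz":0,"spin":0}]'

```text
t: 21.88
tcp_pos: [0.6325, 0.1544, 0.0466]
tool_rot: [3.102, 0.496, -0.0]
ft_force: [-1.1, -0.4, 8.9]
opening: 0.137
```

```bash
python3 st.py .6330 .1548 .045 22
```

```text
t 21.88 tcp [632.4826 154.3585  46.6367] yaw 18.16 zax [-0.0001 -0.0006 -1.    ] F [-1.0558 -0.4259  8.9479] T [-0.1274  0.1164  0.1392] op 0.1371 q [-0.1674  0.6202 -0.2122  1.6571  0.16    0.8816 -0.1263]
tool delta mm [ 0.6297 -0.2591  1.6364]
spin needed -3.8395749753250357
```

>>> apply_moves --rows '[{"gripper":1,"dx":0,"dy":0,"dz":-0.8,"spin":0},{"gripper":1,"dx":0,"dy":0,"dz":0,"spin":0}]'

```text
t: 22.12
tcp_pos: [0.6324, 0.1544, 0.0469]
tool_rot: [3.102, 0.496, -0.0]
ft_force: [0.6, 0.3, 6.4]
opening: 0.139
```

```bash
python3 st.py .6330 .1548 .045 22
```

```text
t 22.12 tcp [632.4381 154.4134  46.9245] yaw 18.17 zax [-0.0002 -0.0005 -1.    ] F [0.5814 0.2522 6.4105] T [ 0.0199 -0.222   0.0818] op 0.1388 q [-0.1673  0.6199 -0.2124  1.6569  0.1597  0.8822 -0.126 ]
tool delta mm [ 0.6551 -0.1929  1.9242]
spin needed -3.8329483306137604
```

>>> apply_moves --rows '[{"gripper":1,"dx":0,"dy":0,"dz":-0.8,"spin":0},{"gripper":1,"dx":0,"dy":0,"dz":0,"spin":0}]'

```text
t: 22.38
tcp_pos: [0.6324, 0.1544, 0.0475]
tool_rot: [3.102, 0.496, -0.001]
ft_force: [0.6, -0.0, 5.0]
opening: 0.133
```

```bash
python3 st.py .6330 .1548 .045 22
```

```text
t 22.38 tcp [632.4311 154.3952  47.5196] yaw 18.16 zax [-0.0004 -0.0004 -1.    ] F [ 0.5546 -0.0121  4.9918] T [-0.0982 -0.2224  0.1228] op 0.1333 q [-0.1671  0.6192 -0.2125  1.6565  0.1594  0.8834 -0.1258]
tool delta mm [ 0.668  -0.2081  2.5192]
spin needed -3.8390881206165375
```

>>> apply_moves --rows '[{"gripper":1,"dx":0,"dy":0,"dz":1.0,"spin":0},{"gripper":1,"dx":0,"dy":0,"dz":1.2,"spin":0},{"gripper":1,"dx":0,"dy":0,"dz":0,"spin":-2},{"gripper":1,"dx":0,"dy":0,"dz":0,"spin":-2.5},{"gripper":1,"dx":0,"dy":0,"dz":0,"spin":0}]'

```text
t: 23.0
tcp_pos: [0.6326, 0.1545, 0.046]
tool_rot: [3.08, 0.618, 0.0]
ft_force: [-1.0, -0.3, 7.6]
opening: 0.134
```

```bash
python3 st.py .6330 .1548 .045 22
```

```text
t 23.00 tcp [632.5928 154.5376  45.9904] yaw 22.67 zax [ 0.0001 -0.0001 -1.    ] F [-0.9656 -0.283   7.6253] T [-0.1238  0.0969  0.0158] op 0.1335 q [-0.1539  0.623  -0.2319  1.6564  0.1747  0.8825 -0.0593]
tool delta mm [ 0.4768 -0.0853  0.9904]
spin needed 0.6746755679050125
```

>>> apply_moves --rows '[{"gripper":1,"dx":0,"dy":0,"dz":-0.8,"spin":0},{"gripper":1,"dx":0,"dy":0,"dz":-0.8,"spin":0},{"gripper":1,"dx":0,"dy":0,"dz":0,"spin":0}]'

```text
t: 23.38
tcp_pos: [0.6326, 0.1545, 0.0474]
tool_rot: [3.08, 0.617, -0.0]
ft_force: [-0.4, -0.6, 7.5]
opening: 0.136
```

```bash
python3 st.py .6330 .1548 .045 22
```

```text
t 23.38 tcp [632.5667 154.5462  47.4335] yaw 22.64 zax [ 0.     -0.0002 -1.    ] F [-0.3771 -0.6113  7.5116] T [-0.1561 -0.0475  0.0243] op 0.1363 q [-0.1539  0.6213 -0.232   1.6555  0.174   0.8851 -0.0593]
tool delta mm [ 0.4977 -0.0679  2.4334]
spin needed 0.6444794906610696
```

>>> apply_moves --rows '[{"gripper":1,"dx":0,"dy":0,"dz":-0.8,"spin":0},{"gripper":1,"dx":0,"dy":0,"dz":-0.8,"spin":0},{"gripper":1,"dx":0,"dy":0,"dz":0,"spin":0}]'

```text
t: 23.75
tcp_pos: [0.6325, 0.1545, 0.0488]
tool_rot: [3.08, 0.617, -0.0]
ft_force: [1.1, -0.9, 7.2]
opening: 0.136
```

```bash
python3 st.py .6330 .1548 .045 22
```

```text
t 23.75 tcp [632.5117 154.516   48.7948] yaw 22.64 zax [-0.0001 -0.0002 -1.    ] F [ 1.0887 -0.9399  7.2479] T [-0.1114 -0.16   -0.0684] op 0.1361 q [-0.1536  0.6196 -0.2323  1.6546  0.1734  0.8877 -0.0589]
tool delta mm [ 0.5608 -0.0747  3.7946]
spin needed 0.6368501476305823
```

>>> apply_moves --rows '[{"gripper":1,"dx":0,"dy":0,"dz":-0.8,"spin":0},{"gripper":1,"dx":0,"dy":0,"dz":0,"spin":0}]'

```text
t: 24.0
tcp_pos: [0.6325, 0.1545, 0.0492]
tool_rot: [3.08, 0.617, -0.0]
ft_force: [1.3, -0.5, 1.7]
opening: 0.133
```

>>> apply_moves --rows '[{"gripper":1,"dx":0,"dy":0,"dz":-0.8,"spin":0},{"gripper":1,"dx":0,"dy":0,"dz":0,"spin":0}]'

```text
t: 24.25
tcp_pos: [0.6324, 0.1545, 0.0493]
tool_rot: [3.08, 0.617, -0.001]
ft_force: [4.3, 1.1, -6.6]
opening: 0.137
```

```bash
python3 st.py .6330 .1548 .045 22
```

```text
t 24.25 tcp [632.3844 154.5008  49.3098] yaw 22.66 zax [-0.0007 -0.0003 -1.    ] F [ 4.3455  1.0586 -6.569 ] T [ 0.1539 -1.3064 -0.0669] op 0.1369 q [-0.1535  0.6191 -0.2325  1.6541  0.1731  0.8893 -0.0583]
tool delta mm [ 0.6864 -0.0389  4.3093]
spin needed 0.6587973763905097
```

>>> apply_moves --rows '[{"gripper":1,"dx":0,"dy":0,"dz":0.9,"spin":0},{"gripper":1,"dx":0,"dy":0,"dz":0,"spin":0},{"gripper":0,"dx":0,"dy":0,"dz":0,"spin":0},{"gripper":0,"dx":0,"dy":0,"dz":0,"spin":0},{"gripper":0,"dx":0,"dy":0,"dz":0,"spin":0},{"gripper":0,"dx":0,"dy":0,"dz":0,"spin":0},{"gripper":0,"dx":0,"dy":0,"dz":0,"spin":0}]'

```text
t: 25.12
tcp_pos: [0.6325, 0.1548, 0.0494]
tool_rot: [3.08, 0.618, -0.0]
ft_force: [-0.6, -0.5, 0.5]
opening: 0.501
```

```bash
python3 st.py .6330 .1548 .045 22
```

```text
t 25.12 tcp [632.4778 154.7966  49.365 ] yaw 22.67 zax [-0.0001 -0.     -1.    ] F [-0.5639 -0.4563  0.5327] T [-0.0246 -0.0763 -0.0292] op 0.5009 q [-0.1537  0.619  -0.2326  1.6543  0.1732  0.8887 -0.0584]
tool delta mm [0.4836 0.1982 4.365 ]
spin needed 0.6747065587472889
```

Released; raise and clear the view to check.

>>> apply_moves --rows '[{"gripper":0,"dx":0,"dy":0,"dz":-10,"spin":0},{"gripper":0,"dx":0,"dy":0,"dz":-30,"spin":0},{"gripper":0,"dx":0,"dy":0,"dz":-40,"spin":0},{"gripper":0,"dx":0,"dy":0,"dz":-40,"spin":0},{"gripper":0,"dx":-40,"dy":20,"dz":0,"spin":0},{"gripper":0,"dx":-40,"dy":40,"dz":0,"spin":0},{"gripper":0,"dx":-40,"dy":50,"dz":0,"spin":0},{"gripper":0,"dx":-40,"dy":50,"dz":0,"spin":0},{"gripper":0,"dx":-30,"dy":50,"dz":0,"spin":0},{"gripper":0,"dx":0,"dy":0,"dz":0,"spin":0}]'

```text
t: 26.38
tcp_pos: [0.538, -0.1153, 0.1702]
tool_rot: [3.08, 0.604, 0.0]
ft_force: [0.3, 0.8, -0.9]
opening: 0.498
```

```bash
python3 st.py .6330 .1548 .045 22;python3 - <<'E'
from cell import *
import cv2,numpy as np
s=camera("side")[:,:,::-1]
t=camera("top")[:,:,::-1]
cv2.imwrite("pics/s7.png",s);cv2.imwrite("pics/t7.png",t)
cv2.imwrite("pics/g9.png",np.hstack([cv2.resize(s[170:250,120:200],None,fx=5,fy=5,interpolation=0),cv2.resize(t[102:182,165:245],None,fx=5,fy=5,interpolation=0)]))
E
```

```text
t 26.38 tcp [ 537.9653 -115.2727  170.2197] yaw 22.19 zax [ 0.0005 -0.0025 -1.    ] F [ 0.3264  0.7738 -0.8541] T [ 0.0486 -0.1139 -0.0164] op 0.4975 q [ 0.2701  0.322  -0.186   1.8075  0.0717  1.0177  0.443 ]
tool delta mm [ 190.041  -214.5024  124.5952]
spin needed 0.18650606485539356
```

View pics/g9.png

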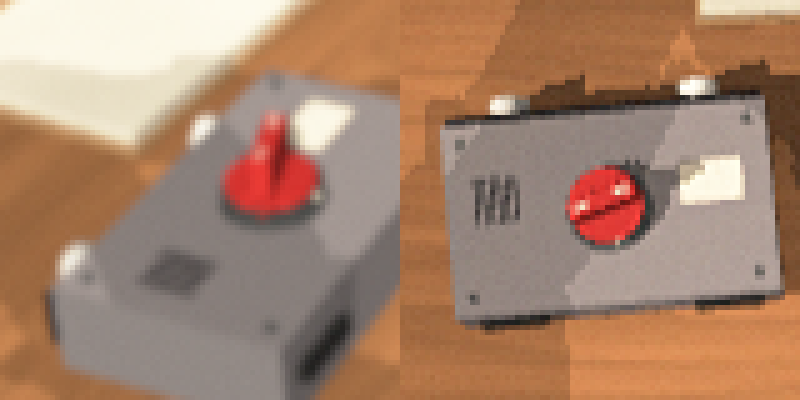

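View pics/t7.png

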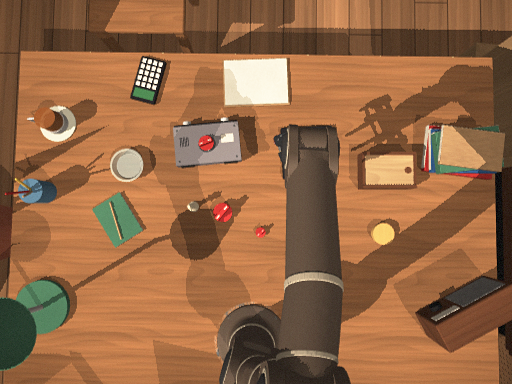

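```bash
python3 - <<'E'
from h import *
s=cv2.imread("pics/s7.png").astype(float);t=cv2.imread("pics/t7.png").astype(float)
def cen(im,x,y,r):
    x0,y0=int(round(x)),int(round(y)); ys,xs=np.mgrid[y0-r:y0+r+1,x0-r:x0+r+1]; p=im[ys,xs].min(-1); p=np.clip(p-np.percentile(p,40),0,None)
    return np.array([(xs*p).sum(),(ys*p).sum()])/p.sum()
T=[cen(t,165+182/5-.5,102+207/5-.5,2),cen(t,165+222/5-.5,102+190/5-.5,2)]
P=[onz("top",p,.088) for p in T]; d=P[1]-P[0]; print(T,P,(P[0]+P[1])/2,np.degrees(np.arctan2(d[1],d[0])),np.linalg.norm(d))
# side marks: near mark (271,152)?, far (280,118)
r=np.clip((s[...,2]-s[...,1]-60)/100,0,1)
for y in range(190,216):
    row=r[y,155:195]; print(y,"%.1f %.2f"%(row.sum(),(row*np.arange(155,195)).sum()/max(row.sum(),.1)),s[y,170:180].min(-1).astype(int))
c=(P[0]+P[1])/2
for z in (.0585,.0595,.0625,.064,.088): print(z,proj("side",[c[0],c[1],z]))
for p in P: print(proj("side",p))
E
```

```text
[array([200.6302, 142.7751]), array([208.6688, 139.3902])] [array([0.6271, 0.17  , 0.088 ]), array([0.6381, 0.1452, 0.088 ])] [0.6326 0.1576 0.088 ] -66.10651892355632 0.027205386332525852
190 0.0 0.00 [147 147 147 148 148 147 148 146 146 150]
191 0.0 0.00 [148 147 146 144 145 145 145 145 147 160]
192 0.0 0.00 [147 146 140 136 142 140 131 132 153 180]
193 0.6 174.52 [147 143 130 124 139 128 107 120 161 201]
194 1.4 174.54 [147 138 116 112 130 112  83 109 162 205]
195 2.5 174.17 [144 126  98  91  99  84  60  95 145 185]
196 3.6 173.91 [140 112  77  63  65  54  47  86 132 170]
197 4.2 173.57 [132  98  65  50  47  40  40  79 126 161]
198 4.0 173.37 [124  93  68  56  44  35  34  71 114 153]
199 3.4 173.31 [108  96  94  74  47  33  31  53  88 129]
200 3.9 173.80 [ 97 107 108  79  45  30  24  42  63  95]
201 7.1 174.38 [ 85 102  96  67  40  30  29  38  48  65]
202 11.4 174.25 [69 75 69 50 35 28 29 40 46 48]
203 14.1 174.08 [53 56 54 46 34 28 32 43 46 47]
204 15.8 173.82 [51 52 52 48 37 29 37 44 46 49]
205 16.7 173.72 [52 51 55 47 33 31 38 44 50 48]
206 16.9 173.61 [51 52 54 45 38 38 46 49 48 48]
207 16.5 173.36 [52 53 53 47 40 40 45 48 46 46]
208 15.7 173.11 [51 53 52 48 42 42 48 48 48 48]
209 14.4 173.15 [52 49 49 47 42 45 49 48 47 48]
210 12.2 172.99 [49 50 50 48 48 50 52 53 53 55]
211 7.4 172.86 [57 56 53 51 49 52 59 60 63 67]
212 1.4 172.62 [66 63 61 58 58 63 67 70 73 74]
213 0.0 0.00 [74 69 67 68 70 72 74 74 77 77]
214 0.0 0.00 [83 80 79 82 80 79 83 84 87 90]
215 0.0 0.00 [ 99  94  95  95  95  95  98 100 103 109]
0.0585 [172.279  206.3693]
0.0595 [172.2475 206.0488]
0.0625 [172.153  205.0852]
0.064 [172.1057 204.6023]
0.088 [171.3384 196.7772]
[170.1811 199.897 ]
[172.472  193.7211]
```

```bash
python3 -c "
from cell import *
print(finish_job())"
```

```text
the job is handed in; nothing more can be done
None
```

The battery cover is fitted, locked in its detent and released, and the job was handed in at about 26.5 s of the 72 s.

**What I did:** I gripped the middle-sized red cover across its bar and lowered it until the lugs dropped into the slots. I pressed it in to about 9 N of spring, with a highest reading of 11 N, and turned it clockwise about 83 degrees. It then rose freely under the spring until it met a hard stop about 12 mm below the nominal rim, and I let go and backed off.

**Last checks:**
- **Angle:** the bar lies at -66 degrees in the last top picture and -67 by the tool angle. That is about 72 degrees from the clock's x axis.
- **Position:** the cover's centre is about 1 mm from the well axis.
- **Height and tilt:** the side view matches the locked height to within 1 to 2 mm, which alone does not prove the 9.5 to 13.35 mm band. The stronger evidence is the felt stop. The cover looks level, though I did not measure its tilt.
- **Surroundings:** the fingers are well clear. The bystanders look unmoved in the top picture, but the arm hides the clip and the pegboard there.

**What failed or disagreed:**
- **Fingertip height:** the fingers ended about 20 mm above the reported TCP, so my first grasp closed on air above the bar. The second, set lower from the picture, held.
- **Finding the notch:** my first three lifts to feel for it met the ledge. Re-centring the cover and turning it back about 4 degrees let it spring up.
- **Camera views:** the two views disagreed by about 4 mm sideways. I relied on the top view and on contact forces.

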